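# Set a jar-sealing press with its coarse collar and fine knob

## Robot

A 7-joint arm with a two-finger parallel gripper is mounted at the origin on a cart in front of the work surface, level with it; the furniture and walls round the work are solid. World frame = base frame: x ahead of the robot, y to its left, z up, the work surface at z = 0. Lengths are in m, angles in rad, forces in N, time in s.
With the tool pointing down it reaches from about 0.425 to 0.875 m from the base axis. Payload 4.7 kg.
Tool frame: the origin (TCP) lies midway between the tips of the shut fingers; the grasp point (between the pads) lies 19 mm behind it; z points along the fingers, y is the direction in which the jaws open and shut (so a half turn about z gives the same grasp; the last joint's range is limited). The gripper opens to 87 mm and grips with 3 to 60 N. Pads are 19 mm wide; open, the fingers measure 117 mm over their backs; the gripper's body (75 mm by 190 mm) begins 51 mm behind the grasp point.
Start: joints at [1.154, 0.321, -0.07, 1.45, 0.023, 1.371, -0.057], TCP at [0.271, -0.591, 0.223] pointing down, gripper open.
Joint ranges: [-2.86, 2.86], [-0.3, 2.09], [-1.38, 1.24], [0.06, 2.45], [-1.56, 4.7], [0.09, 2.05], [-2.69, 2.69]. Speed limits (rad/s): [2.57, 2.57, 3.14, 3.14, 3.14, 3.14, 3.14].

## Interface

Orientations are given as a rotation vector (axis times angle).
In Python, from bench import ctrl, optics gives the robot as it stands. The module is installed in compiled form; this text tells all that it offers.
- The arm moves only by the tool step_arm, never from a script. Its argument "deltas" is a list of rows, each a list of 7 numbers: the turn, a rotation vector about the tool's x, y, z in degrees, then the shift along the tool's x, y, z in mm, then the finger opening in mm, from 0 to 87. A call has exactly 8 rows; each row is the pose to reach, as a shift and turn from the pose commanded when the call began, along the tool's axes at that moment; what a row does not reach only later rows make up. A row lasts 1/8 s, in which the tool goes at most 62.5 mm and 10.7 degrees, less where a joint would pass 70% of its speed; a pose out of reach is approached as far as the arm can. A call with a gripper value outside its range is refused whole. The fingers move at their own pace and stop on an object; "newtons" is the grip in N (left out, the last holds). Time passes only in rows, so rows that repeat a pose let the fingers close, or fill a call up. It gives the time, the measured TCP pose, the force and the opening at its end, in the units of the state.
- ctrl.get_state(): the state, without advancing time (a new reading comes with each control period).
- optics.get_image(name): name is "scene" or "side" or "wrist"; returns the picture (384x512x3 uint8, red, green, blue); there is no depth.
- optics.get_calibration(name): a dict with "K" (3x3 intrinsics, pixels), "R" (3x3) and "t" (3): a world point X has camera coordinates R X + t. Camera axes: x right, y down, z forward; pixel columns grow to the right and rows downward; lengths in m; the calibration is good to about 2 mm. A picture is of the moment at which its call begins: read the wrist's pose just before it. get_calibration takes no time and is no camera call; for the wrist camera it gives the pose at the moment of the call.
- ctrl.close_job(): hands the job in, once; it reports no verdict.
The state is a dict: "time": time; "joint_positions": joint angles; "qd": joint speeds; "joint_torque": joint torques, N m; "position": TCP position; "tool_rot": TCP orientation; "ft_force": force on the tool from outside, world axes, zero at the start; "torque": the same for the moment, N m; "grip_width": opening from 0.0 (shut) to 1.0 (fully open).
Only numpy, scipy, OpenCV 4.12 (cv2) and the standard library are available. Lean on these libraries where they do the work, as an engineer would, in place of code of your own. Each camera call takes 0.05 s, during which the arm holds its last target.

## Task

The jar under the little sealing press needs its lid held down while the seal sets. Turn the big black collar clockwise to bring the steel sleeve down to about 20 mm above the lid, then turn only the small aluminium knob on top clockwise until the orange foot bears on the lid with about 32 N: firmly, but never near the 60 N that would crack the jar. Let go of the knob, and leave the jar and the things around it where they stand.

Things in the scene. Friction and masses are not known exactly. Their poses are not given: they have to be found in the camera images.
- collar_grip (a point): Point inside the coarse collar on the common vertical axis of both knobs. Collar: black, round, ribbed, 62 mm wide, 30 mm high, from 25 mm below this point to 5 mm above; grip it at any angle. The grey crosshead's top is 36 mm below this point. The fine knob above it, on the sleeve's shaft, reaches up to 47 mm above this point when the sleeve is highest: keep the gripper's body above that.
- knob_grip (a point): Centre of the fine knob, same axis, 129 mm above the sleeve's origin, sinking with the sleeve: aluminium, round, ribbed, 33 mm wide, from 12 mm below to 10 mm above this point. Clockwise from above pushes the orange foot down by 4 mm a radian. Free, it takes a steady 0.27 N m; each newton of the foot on the lid adds 0.004 N m. It stays where left; at least 4.5 rad of travel.
- collar (a joint): Angle of the coarse collar, rad, 0 to 2.1, starts at 0 to 0.7; grows as it is turned clockwise seen from above, which lowers the sleeve, with the fine knob, by 10 mm a radian. It takes a steady 0.64 N m to turn and stays where it is left.
- sleeve: Steel sleeve, 27 mm wide, on the knobs' axis under the crosshead, z up; origin: centre of its lower rim. Only the collar moves it. Below it sticks out the orange foot, a disc 36 mm wide; its lower face starts 10 to 16 mm below the rim, different each time and not measured: the touch on the lid must be felt.
- press: The press, fixed to the worktop, its yaw varies: grey base 100 x 160 mm, two steel columns, crosshead 46 x 156 mm with its top 200 mm up; both knobs on the vertical axis through its origin (centre of its underside). The orange foot is sprung: after the first touch on the lid, each 0.1 rad of the fine knob adds about 5 N. Moments felt at rest still hold some friction, so judge the change from the level felt, in the same way, before the touch.
- jar_lid (a point): Centre of the top of the jar's flat black lid (63 mm in diameter); z up. The jar stands on the press's base under the foot, up to 5 mm off the axis.
- jar: Loose glass jar with a black lid, 63 mm in diameter and 94 mm high, 0.33 kg; origin at the centre of its underside, z up. It is not to be handled.
- bowl: White bowl, a loose bystander on the worktop; origin at the centre of its underside.
- mug: Green and white mug, a loose bystander on the worktop; origin at the centre of its underside.
- lemon: Lemon, a loose bystander on the worktop; origin at the centre of its underside.
- teaspoon: Teaspoon, a loose bystander on the worktop; origin at the centre of its underside.
- spice_jar: Spice jar with a black cap, a loose bystander on the worktop; origin at the centre of its underside.

How it is judged:
By the outcome, as a careful person would: the job done as asked, in the order asked, and still so for the second after the job is handed in, with the robot touching nothing.
It also fails if it takes over 64 s, if anything falls off the work surface, if the arm or the gripper's body presses on something with over 40 N, if the wrist force passes 120 N, or if a joint passes its speed limit or range.

## Working session

There is one attempt and no reset: what is moved stays moved. The work goes in short steps, Python scripts to look and compute and a tool call to move; the robot and the scene stay as the last step left them, time stands still between calls to the robot, and variables do not carry over. Pictures are saved under pics/ and viewed, and the job is handed in when it is done.

Besides the shell and the picture viewer there is one more tool, called after "Call:" in YAML: its name, and indented under it one key for each argument. step_arm: Moves the arm, as the interface text tells. Its arguments: {"type":"object","properties":{"deltas":{"type":"array"},"newtons":{"type":"number"}},"required":["deltas"]}

```bash
mkdir -p pics
python3 - <<'E'
from bench import ctrl, optics
import cv2, numpy as np
np.set_printoptions(precision=4,suppress=True)
s=ctrl.get_state()
for k,v in s.items(): print(k,v)
for n in ["scene","side","wrist"]:
    c=optics.get_calibration(n); print(n,c["K"].tolist(),c["R"].tolist(),c["t"].tolist())
    cv2.imwrite(f"pics/{n}0.png",optics.get_image(n)[:,:,::-1])
E
```

```text
time 0.0
joint_positions [ 1.1541  0.3218 -0.0701  1.4517  0.0226  1.3708 -0.0569]
qd [ 0.0001  0.      0.0009  0.0015 -0.001  -0.0004  0.0002]
joint_torque [ -0.0009 -49.1288  -0.4043 -31.2528  -0.0641   0.0437   0.0002]
position [ 0.2712 -0.5901  0.2215]
tool_rot [-3.0672 -0.6711  0.0008]
ft_force [-0.0737 -0.0356 -0.4568]
torque [ 0.0511 -0.0345  0.0458]
grip_width 1.0025156950244831
scene [[400.4517410731828, 0.0, 257.9930805349383], [0.0, 400.4517410731828, 189.79569693999778], [0.0, 0.0, 1.0]] [[-0.5600252937814463, -0.828475498352442, 0.0001376759871868474], [-0.34563975685411347, 0.2334913699166594, -0.9088536398432209], [0.7529308260436903, -0.5090286129522724, -0.41711514284313816]] [0.20576334445547384, 0.37178409055651596, 0.8244620845229766]
side [[464.2589900751203, 0.0, 257.6727775794891], [0.0, 464.2589900751203, 189.3923018055984], [0.0, 0.0, 1.0]] [[-0.6168579365393648, -0.7869887372233101, 0.011619535793544855], [-0.5885334620554936, 0.4514017410274554, -0.6707196375821699], [0.5226037219245308, -0.42057721726342046, -0.7416199526371884]] [0.24991587502121962, 0.49081827314760945, 1.1037049440655804]
wrist [[293.54926569770737, 0.0, 257.6692177492339], [0.0, 293.54926569770737, 184.69515047697627], [0.0, 0.0, 1.0]] [[0.41778498992574287, -0.9085438345723187, -0.001950090607556142], [-0.8818837246398193, -0.4060398950063757, 0.23960947368293617], [-0.21848752460529458, -0.09838548838036111, -0.9708673942758671]] [-0.6492156604895951, -0.030400464988390115, 0.3892167063253559]
```

View pics/scene0.png

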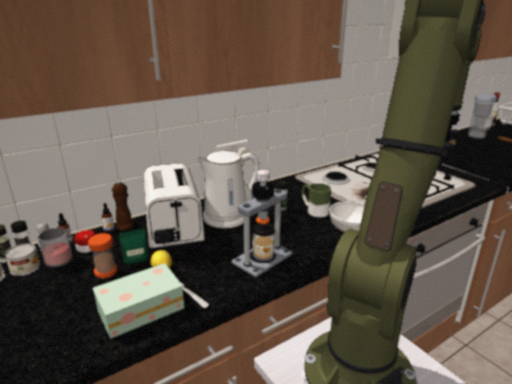

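View pics/side0.png

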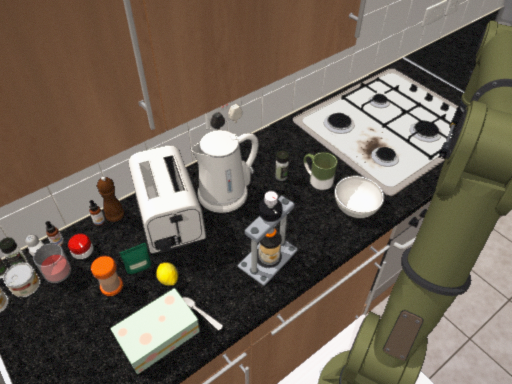

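View pics/wrist0.png

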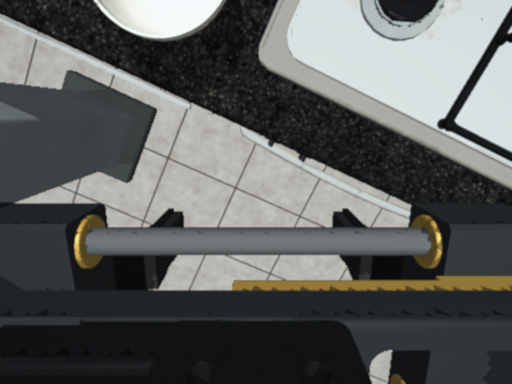

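Run:
```python
import cv2, numpy as np
a=cv2.imread("pics/scene0.png")[160:280,215:315]; b=cv2.imread("pics/side0.png")[180:290,225:315]
cv2.imwrite("pics/za.png",cv2.resize(a,None,fx=5,fy=5,interpolation=cv2.INTER_CUBIC))
cv2.imwrite("pics/zb.png",cv2.resize(b,None,fx=5,fy=5,interpolation=cv2.INTER_CUBIC))
```

```text
(no output)
```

View pics/za.png

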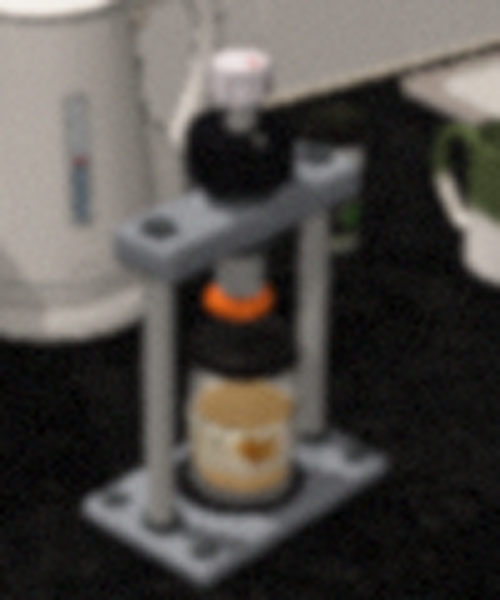

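View pics/zb.png

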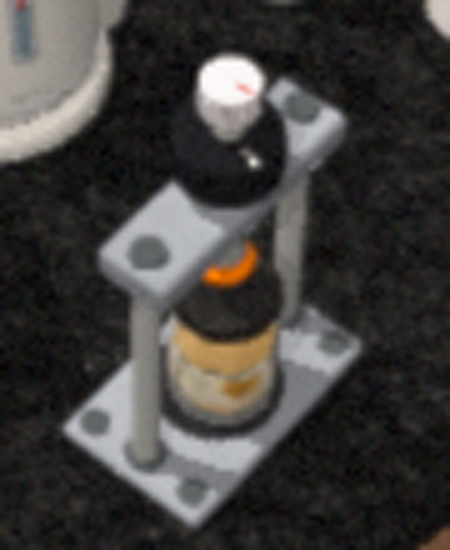

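```bash
cat > h.py <<'E'
import numpy as np, cv2
from bench import ctrl, optics
np.set_printoptions(precision=4,suppress=True)
def ray(c,uv):
    d=c["R"].T@np.linalg.inv(c["K"])@np.array([uv[0],uv[1],1.]); o=-c["R"].T@c["t"]; return o,d
def atz(c,uv,z):
    o,d=ray(c,uv); return o+d*(z-o[2])/d[2]
def tri(obs):
    A=np.zeros((3,3));b=np.zeros(3)
    for c,uv in obs:
        o,d=ray(c,uv); d=d/np.linalg.norm(d); P=np.eye(3)-np.outer(d,d); A+=P;b+=P@o
    X=np.linalg.solve(A,b); return X
def proj(c,X):
    p=c["K"]@(c["R"]@np.asarray(X)+c["t"]); return p[:2]/p[2]
E
python3 - <<'E'
from h import *
S=optics.get_calibration("scene");D=optics.get_calibration("side")
sa=lambda x,y:(215+x/5-.4,160+y/5-.4); sb=lambda x,y:(225+x/5-.4,180+y/5-.4)
X=tri([(S,sa(242,60)),(D,sb(231,82))]);print("knobtop",X,proj(S,X)-sa(242,60),proj(D,X)-sb(231,82))
for n,p in dict(c1=(150,252),c2=(302,107),L=(100,253),B=(155,297),T=(282,80),R=(346,122)).items(): print(n,atz(D,sb(*p),.2))
for n,p in dict(c1=(160,227),c2=(318,152)).items(): print("S",n,atz(S,sa(*p),.2))
for n,p in dict(L=(63,430),B=(197,518),R=(362,348)).items(): print(n,atz(D,sb(*p),.012))
E
```

```text
knobtop [ 0.4388 -0.0641  0.2792] [-0.1036  0.0166] [ 0.1111 -0.0204]
c1 [ 0.4272 -0.0044  0.2   ]
c2 [ 0.4543 -0.1288  0.2   ]
L [0.4422 0.0161 0.2   ]
B [0.4035 0.0109 0.2   ]
T [ 0.4756 -0.1327  0.2   ]
R [ 0.4319 -0.1406  0.2   ]
S c1 [ 0.4291 -0.0051  0.2   ]
S c2 [ 0.4588 -0.132   0.2   ]
L [0.4686 0.0249 0.012 ]
B [0.3768 0.     0.012 ]
R [ 0.4066 -0.1484  0.012 ]
```

Run:
```python
from h import *
from scipy.spatial.transform import Rotation as R
S=optics.get_calibration("scene");D=optics.get_calibration("side")
print(R.from_rotvec([-3.0672,-0.6711,0.0008]).as_matrix())
print("kettle base", atz(D,(222,200),0), atz(S,(225,213),0))
print("kettle lid", tri([(S,(226,157)),(D,(217,140))]))
print("kettle handle", tri([(S,(254,156)),(D,(254,140))]), tri([(S,(231,145)),(D,(235,112))]))
print("toaster", tri([(S,(166,170)),(D,(157,157))]))
b=cv2.imread("pics/side0.png")[95:225,170:320];cv2.imwrite("pics/k.png",cv2.resize(b,None,fx=5,fy=4.5))
b=cv2.imread("pics/scene0.png")[130:240,190:340];cv2.imwrite("pics/k2.png",cv2.resize(b,None,fx=5,fy=5))
```

```text
[[ 0.9086  0.4176 -0.0009]
 [ 0.4176 -0.9086  0.0017]
 [-0.0001 -0.0019 -1.    ]]
kettle base [ 0.707  -0.0891  0.    ] [ 0.7535 -0.1167  0.    ]
kettle lid [ 0.7495 -0.1199  0.2149]
kettle handle [ 0.6742 -0.1925  0.2274] [ 0.8175 -0.2076  0.2278]
toaster [0.8314 0.0546 0.1809]
```

View pics/k.png

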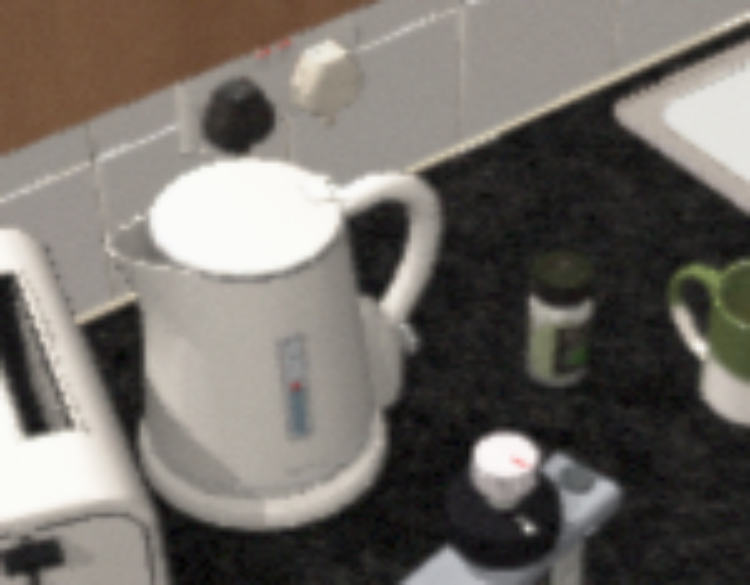

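View pics/k2.png

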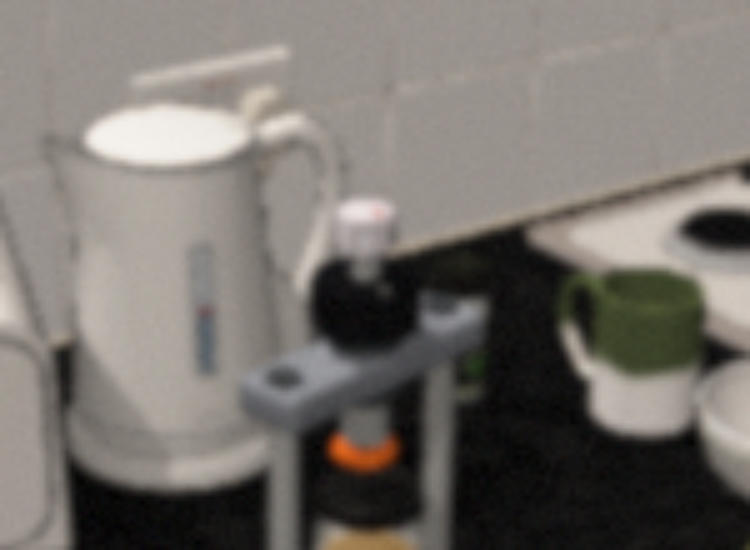

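Call:
step_arm:
  deltas:
    - [0, 0, 0, 40, -44, -40, 87]
    - [0, 0, 0, 80, -88, -80, 87]
    - [0, 0, 0, 120, -130, -110, 87]
    - [0, 0, 0, 160, -174, -140, 87]
    - [0, 0, 0, 200, -218, -140, 87]
    - [0, 0, 0, 240, -261, -140, 87]
    - [0, 0, 0, 280, -305, -140, 87]
    - [0, 0, 0, 310, -337, -140, 87]
  newtons: 50

```text
time: 1.15
position: [0.4126, -0.1526, 0.3626]
tool_rot: [3.068, 0.672, 0.0]
ft_force: [0.4, -0.1, 0.9]
grip_width: 1.0
```

Run:
```python
from h import *
s=ctrl.get_state()
for k in ["time","joint_positions","position","tool_rot","ft_force","torque"]: print(k,np.array(s[k]))
cv2.imwrite("pics/w1.png",optics.get_image("wrist")[:,:,::-1])
```

```text
time 1.15
joint_positions [ 0.7997 -0.1572 -0.4354  1.6763 -0.0656  1.6074 -0.7727]
position [ 0.4126 -0.1526  0.3626]
tool_rot [3.0681 0.6724 0.0002]
ft_force [ 0.4431 -0.0989  0.9435]
torque [-0.0141 -0.0619 -0.002 ]
```

View pics/w1.png

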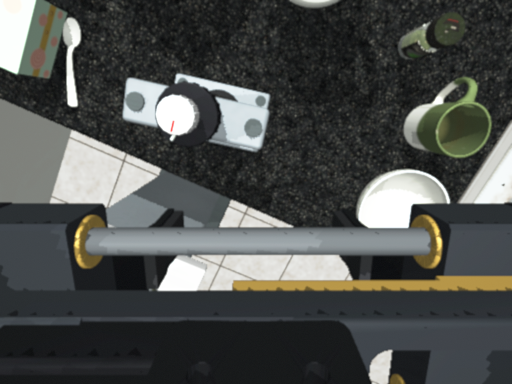

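Run:
```python
from h import *
S=optics.get_calibration("scene");D=optics.get_calibration("side");W=optics.get_calibration("wrist")
im=cv2.imread("pics/w1.png")[70:165,115:280];cv2.imwrite("pics/w1z.png",cv2.resize(im,None,fx=4.8,fy=4.8,interpolation=cv2.INTER_CUBIC))
sa=lambda x,y:(215+x/5-.4,160+y/5-.4); sb=lambda x,y:(225+x/5-.4,180+y/5-.4)
o=[(S,sa(242,60)),(D,sb(231,82)),(W,(177.5,114))]
X=tri(o);print(X,[proj(c,X)-u for c,u in o])
print("cols",[atz(W,p,.2) for p in [(136,102),(254,128)]])
for z in (.2,.236,.277): print(z,proj(W,[.44,-.0655,z]))
np.save("pics/W1K.npy",W)
```

```text
[ 0.4405 -0.0619  0.2797] [array([-1.1133, -0.1637]), array([-0.9739, -0.15  ]), array([3.1733, 6.2463])]
cols [array([0.4273, 0.0061, 0.2   ]), array([ 0.4567, -0.1195,  0.2   ])]
0.2 [202.4161 120.4248]
0.236 [195.5222 121.3132]
0.277 [185.2579 122.6359]
```

View pics/w1z.png

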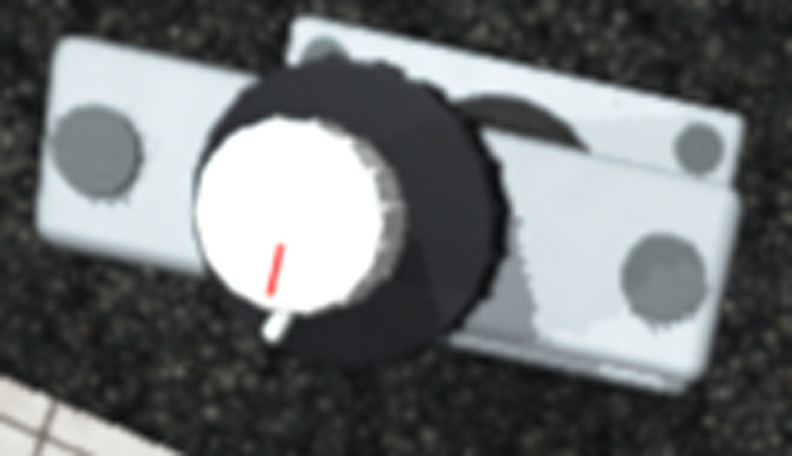

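Run:
```python
from h import *
S=optics.get_calibration("scene");D=optics.get_calibration("side")
W=optics.get_calibration("wrist");s=ctrl.get_state();print(s["position"],s["qd"])
img=optics.get_image("wrist")[:,:,::-1]; cv2.imwrite("pics/w2.png",img)
s=ctrl.get_state();print(s["position"])
im=img[70:165,115:280];cv2.imwrite("pics/w2z.png",cv2.resize(im,None,fx=4.8,fy=4.8,interpolation=cv2.INTER_CUBIC))
np.savez("pics/W2.npz",**W)
for z in (.2,.236,.277): print(z,proj(W,[.44,-.0655,z]))
print("tcp px",proj(W,s["position"]), -W["R"].T@W["t"])
```

```text
[ 0.4153 -0.1437  0.363 ] [ 0.0182  0.011   0.0301 -0.0181  0.012   0.0001  0.1622]
[ 0.4144 -0.1476  0.3631]
0.2 [202.4161 120.4248]
0.236 [195.5222 121.3132]
0.277 [185.2579 122.6359]
tcp px [262.7298 228.0973] [ 0.4728 -0.1169  0.5256]
```

View pics/w2z.png

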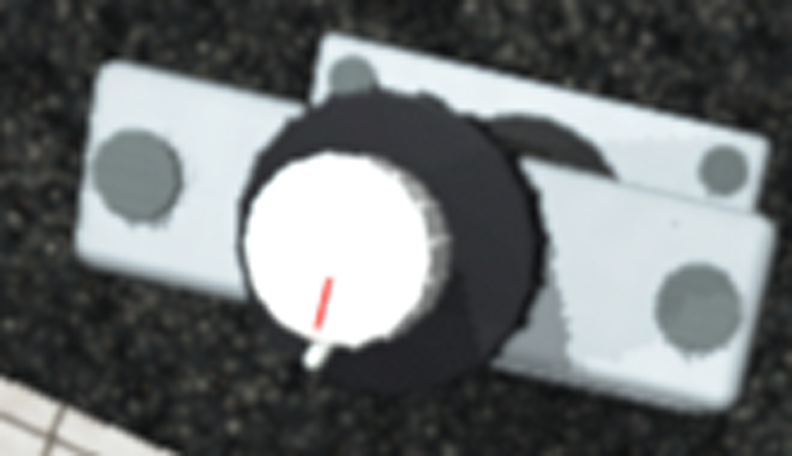

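Call:
step_arm:
  deltas:
    - [0, 0, -10, 10, -12, 0, 87]
    - [0, 0, -20, 20, -24, 0, 87]
    - [0, 0, -30, 35, -40, 0, 87]
    - [0, 0, -40, 50, -55, 0, 87]
    - [0, 0, -50, 62, -69, 0, 87]
    - [0, 0, -60, 62, -69, 0, 87]
    - [0, 0, -70, 62, -69, 0, 87]
    - [0, 0, -80, 62, -69, 0, 87]

```text
time: 2.25
position: [0.4397, -0.0668, 0.3623]
tool_rot: [-1.912, -2.492, 0.001]
ft_force: [-0.6, 0.1, 0.1]
grip_width: 1.0
```

Call:
step_arm:
  deltas:
    - [0, 0, -10, 0, 0, 0, 87]
    - [0, 0, -20, 0, 0, 0, 87]
    - [0, 0, -30, 0, 0, 0, 87]
    - [0, 0, -35, 0, 0, 10, 87]
    - [0, 0, -35, 0, 0, 30, 87]
    - [0, 0, -35, 0, 0, 40, 87]
    - [0, 0, -35, 0, 0, 40, 87]
    - [0, 0, -35, 0, 0, 40, 87]

```text
time: 3.25
position: [0.4402, -0.0665, 0.3232]
tool_rot: [1.083, 2.948, 0.0]
ft_force: [0.0, 0.3, 0.2]
grip_width: 1.002
```

Run:
```python
from h import *
from scipy.spatial.transform import Rotation as R
s=ctrl.get_state()
for k in ["time","joint_positions","position","tool_rot","ft_force","torque","qd"]: print(k,np.array(s[k]))
M=R.from_rotvec(s["tool_rot"]).as_matrix();print(M)
print("to axis, tool:",M.T@(np.array([.4400,-.0655,.217])-s["position"]))
```

```text
time 3.25
joint_positions [ 0.5567 -0.144  -0.4105  1.7444 -0.0572  1.5286  1.0194]
position [ 0.4402 -0.0665  0.3232]
tool_rot [1.0825 2.9482 0.    ]
ft_force [0.0388 0.3491 0.2338]
torque [ 0.0441 -0.1419 -0.0177]
qd [-0.0021 -0.0013 -0.0022 -0.0049  0.0009 -0.001  -0.0008]
[[-0.7624  0.6471  0.0008]
 [ 0.6471  0.7624 -0.0003]
 [-0.0008  0.0003 -1.    ]]
to axis, tool: [0.0009 0.0006 0.1062]
```

Call:
step_arm:
  deltas:
    - [0, 0, 0, 1, 0.5, 20, 87]
    - [0, 0, 0, 1, 0.5, 45, 87]
    - [0, 0, 0, 1, 0.5, 70, 87]
    - [0, 0, 0, 1, 0.5, 90, 87]
    - [0, 0, 0, 1, 0.5, 104, 87]
    - [0, 0, 0, 1, 0.5, 104, 87]
    - [0, 0, 0, 1, 0.5, 104, 60]
    - [0, 0, 0, 1, 0.5, 104, 50]

```text
time: 4.25
position: [0.44, -0.0655, 0.2194]
tool_rot: [1.082, 2.948, 0.0]
ft_force: [-0.5, -0.3, 0.2]
grip_width: 0.85
```

Call:
step_arm:
  deltas:
    - [0, 0, 0, 0, 0, 0, 50]
    - [0, 0, 0, 0, 0, 0, 50]
    - [0, 0, 0, 0, 0, 0, 50]
    - [0, 0, 0, 0, 0, 0, 50]
    - [0, 0, 0, 0, 0, 0, 50]
    - [0, 0, 0, 0, 0, 0, 50]
    - [0, 0, 0, 0, 0, 0, 50]
    - [0, 0, 0, 0, 0, 0, 50]

```text
time: 5.25
position: [0.4408, -0.0642, 0.219]
tool_rot: [1.081, 2.947, 0.003]
ft_force: [4.2, 3.1, -1.2]
grip_width: 0.68
```

Run:
```python
from h import *
s=ctrl.get_state()
for k in ["time","joint_positions","position","tool_rot","ft_force","torque","grip_width"]: print(k,np.array(s[k]))
for n in ["scene","side"]:
    cv2.imwrite(f"pics/{n}3.png",optics.get_image(n)[:,:,::-1])
a=cv2.imread("pics/scene3.png")[130:280,190:340]; b=cv2.imread("pics/side3.png")[150:300,190:340]
cv2.imwrite("pics/z3.png",cv2.resize(np.hstack([a,b]),None,fx=2.6,fy=2.6,interpolation=cv2.INTER_CUBIC))
```

```text
time 5.25
joint_positions [ 0.5499 -0.1088 -0.4284  1.9208 -0.0483  1.3173  1.0036]
position [ 0.4408 -0.0642  0.219 ]
tool_rot [1.0807 2.9474 0.0035]
ft_force [ 4.2197  3.1055 -1.209 ]
torque [ 0.6673 -0.9711 -0.1251]
grip_width 0.6797923128575325
```

View pics/z3.png

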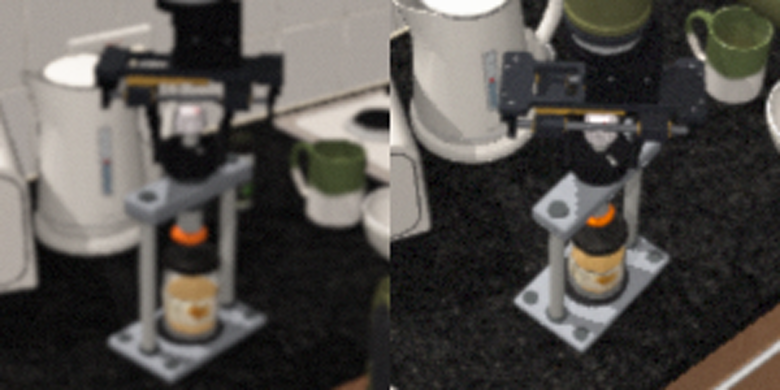

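Run:
```python
import cv2
a=cv2.imread("pics/scene0.png")[165:240,235:295]; b=cv2.imread("pics/side0.png")[185:260,240:300]
import numpy as np
cv2.imwrite("pics/z4a.png",cv2.resize(a,None,fx=8,fy=8,interpolation=cv2.INTER_NEAREST))
cv2.imwrite("pics/z4b.png",cv2.resize(b,None,fx=8,fy=8,interpolation=cv2.INTER_NEAREST))
```

```text
(no output)
```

View pics/z4a.png

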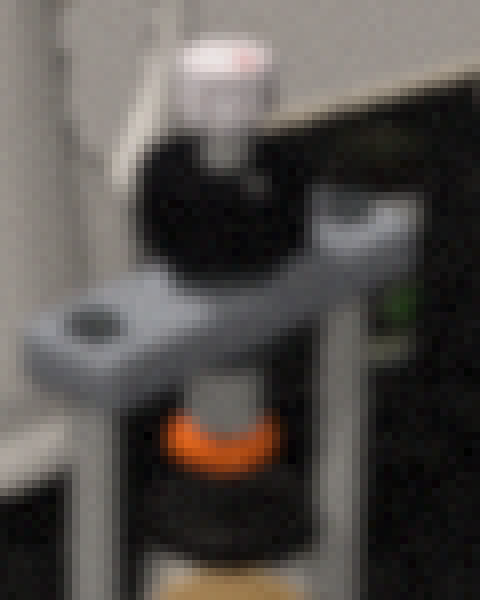

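View pics/z4b.png

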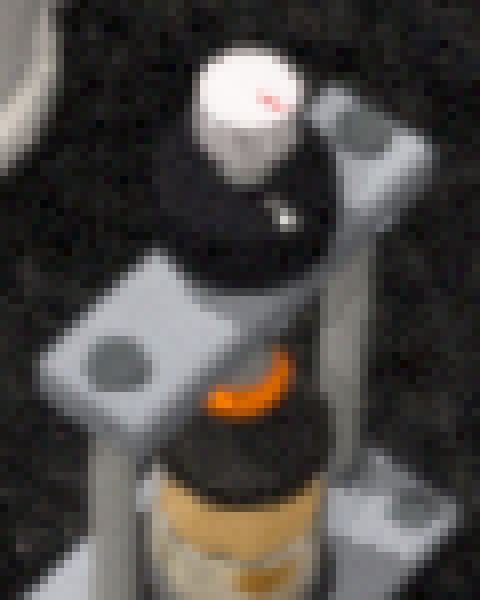

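```bash
cat > fit.py <<'E'
from h import *
from scipy.optimize import least_squares
S=optics.get_calibration("scene");D=optics.get_calibration("side");W=dict(np.load("pics/W2.npz"))
sa=lambda x,y:(215+x/5-.4,160+y/5-.4); sb=lambda x,y:(225+x/5-.4,180+y/5-.4); w=lambda x,y:(115+x/4.8-.4,70+y/4.8-.4)
s8=lambda x,y:(235+x/8-.5,165+y/8-.5); d8=lambda x,y:(240+x/8-.5,185+y/8-.5)
cams=[S,D,W]
camC=[-c["R"].T@c["t"] for c in cams]
def front(i,ax,r,z,sg=1):
    v=camC[i][:2]-ax; v/=np.linalg.norm(v); return np.r_[ax+sg*r*v,z]
# params: shifts 6, ax,ay,yaw, a(col half), bx,by,h, zk, zs(rim), zf
def res(p,full=False):
    sh=p[:6].reshape(3,2); ax=p[6:8]; th=p[8]; a,bx,by,h,zk,zs,zf=p[9:16]
    l=np.array([np.cos(th),np.sin(th)]); n=np.array([-l[1],l[0]])
    P=lambda u,v,z: np.r_[ax+u*l+v*n,z]
    o=[]
    def ob(i,X,uv,wt=1,m=(1,1)): o.append((proj(cams[i],X)+sh[i]-uv)*wt*np.array(m))
    ob(0,P(a,0,.2),sa(160,227));ob(0,P(-a,0,.2),sa(318,152))
    ob(1,P(a,0,.2),sb(150,252));ob(1,P(-a,0,.2),sb(302,107))
    ob(2,P(a,0,.2),w(137,175));ob(2,P(-a,0,.2),w(698,307))
    # base bolts; +l = left(+y), n=+? 
    ob(1,P(bx,by*sn,h),sb(95,422));ob(1,P(bx,-by*sn,h),sb(193,490));ob(1,P(-bx,by*sn,h),sb(338,342)) if 0 else None
    ob(1,P(-bx,-by*sn,h),sb(335,342))
    ob(0,P(bx,by*sn,h),sa(118,497));ob(0,P(bx,-by*sn,h),sa(207,548));ob(0,P(-bx,-by*sn,h),sa(357,452))
    ob(2,P(bx,by*sn,h),w(352,78));ob(2,P(-bx,by*sn,h),w(722,170))
    ob(0,front(0,ax,16,zk,-1),s8(223,36),1,(1,1)); ob(1,np.r_[ax,zk],d8(248,85)); ob(2,np.r_[ax,zk],w(340,250))
    ob(0,front(0,ax,13.5e-3,zs),s8(225,437),1,(0,1))
    ob(0,front(0,ax,18e-3,zf),s8(222,478),1,(0,1)); ob(1,front(1,ax,18e-3,zf),d8(238,418),1,(0,1))
    if full: return o
    o.append(p[:6]/1.0); o.append((ax-[.4405,-.0645])/.001)
    return np.concatenate(o)
# fix radius units
_f=front
def front(i,ax,r,z,sg=1): return _f(i,ax,r if r<1 else r/1e3,z,sg)
for sn in (1,-1):
    r=least_squares(res,np.r_[np.zeros(6),.4405,-.0645,1.78,.064,.07,.04,.01,.279,.14,.125])
    print(sn,r.cost,r.x[:6],r.x[6:9]);print(" a,bx,by,h,zk,zs,zf",r.x[9:])
    if r.cost<60:
        J=np.linalg.inv(r.jac.T@r.jac); print(np.sqrt(np.diag(J))[9:]*.5); print(np.round(np.array(res(r.x,True)),1).tolist())
E
python3 fit.py
```

```text
1 1.8737404866173701 [ 0.1205 -0.5122  0.1437 -0.3394  0.0208  0.0053] [ 0.4406 -0.065   1.7867]
 a,bx,by,h,zk,zs,zf [ 0.0643  0.066  -0.0363  0.0126  0.2775  0.1392  0.1267]
[0.0003 0.0005 0.0005 0.0011 0.0011 0.0018 0.0015]
[[-0.3, 0.1], [-0.1, 0.4], [-0.4, 0.2], [-0.2, -0.2], [0.1, -0.2], [-0.0, -0.3], [0.1, -0.5], [0.1, 0.0], [-0.1, -0.2], [-0.4, -0.0], [-0.1, 0.1], [0.3, 0.2], [0.1, 0.5], [0.3, -0.1], [0.6, 0.2], [0.4, 0.4], [-0.5, 0.0], [0.0, 0.0], [0.0, -0.4], [-0.0, 0.6]]
-1 1.8737404866174392 [ 0.1205 -0.5122  0.1437 -0.3394  0.0208  0.0053] [ 0.4406 -0.065   1.7867]
 a,bx,by,h,zk,zs,zf [0.0643 0.066  0.0363 0.0126 0.2775 0.1392 0.1267]
[0.0003 0.0005 0.0005 0.0011 0.0011 0.0018 0.0015]
[[-0.3, 0.1], [-0.1, 0.4], [-0.4, 0.2], [-0.2, -0.2], [0.1, -0.2], [-0.0, -0.3], [0.1, -0.5], [0.1, 0.0], [-0.1, -0.2], [-0.4, -0.0], [-0.1, 0.1], [0.3, 0.2], [0.1, 0.5], [0.3, -0.1], [0.6, 0.2], [0.4, 0.4], [-0.5, 0.0], [0.0, 0.0], [0.0, -0.4], [-0.0, 0.6]]
```

Call:
step_arm:
  deltas:
    - [0, 0, 3, 0, 1.2, 0, 50]
    - [0, 0, 9, 0, 1.2, 0, 50]
    - [0, 0, 16, 0, 1.2, 0, 50]
    - [0, 0, 23, 0, 1.2, 0, 50]
    - [0, 0, 30, 0, 1.2, 0, 50]
    - [0, 0, 36, 0, 1.2, 0, 50]
    - [0, 0, 36, 0, 1.2, 0, 50]
    - [0, 0, 36, 0, 1.2, 0, 50]

```text
time: 6.35
position: [0.4413, -0.0638, 0.219]
tool_rot: [1.939, 2.47, 0.004]
ft_force: [5.3, 3.2, 0.0]
grip_width: 0.675
```

Run:
```python
from h import *
from scipy.spatial.transform import Rotation as R
s=ctrl.get_state()
for k in ["time","joint_positions","position","tool_rot","ft_force","torque","grip_width"]: print(k,np.array(s[k]))
A=R.from_rotvec([1.0807,2.9474,.0035]);print((A.inv()*R.from_rotvec(s["tool_rot"])).as_rotvec(degrees=True))
cv2.imwrite("pics/w5.png",optics.get_image("wrist")[:,:,::-1])
```

```text
time 6.35
joint_positions [ 0.5864 -0.1079 -0.4631  1.9186 -0.0513  1.3176  0.3779]
position [ 0.4413 -0.0638  0.219 ]
tool_rot [1.9393 2.47   0.004 ]
ft_force [5.3406 3.207  0.0263]
torque [ 0.5281 -1.0193 -0.6432]
grip_width 0.6745018046141096
[ 0.0217  0.0058 36.0014]
```

View pics/w5.png

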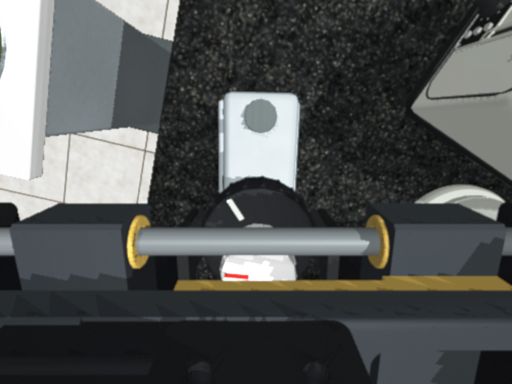

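Call:
step_arm:
  deltas:
    - [0, 0, 3, 0, 0, 0, 50]
    - [0, 0, 9, 0, 0, 0, 50]
    - [0, 0, 16, 0, 0, 0, 50]
    - [0, 0, 23, 0, 0, 0, 50]
    - [0, 0, 30, 0, 0, 0, 50]
    - [0, 0, 36, 0, 0, 0, 50]
    - [0, 0, 36, 0, 0, 0, 50]
    - [0, 0, 36, 0, 0, 0, 50]

```text
time: 7.4
position: [0.4419, -0.0639, 0.219]
tool_rot: [2.608, 1.75, 0.006]
ft_force: [6.0, 2.7, -0.7]
grip_width: 0.677
```

Run:
```python
from h import *
from scipy.spatial.transform import Rotation as R
s=ctrl.get_state()
for k in ["time","joint_positions","position","tool_rot","ft_force","torque","grip_width"]: print(k,np.array(s[k]))
A=R.from_rotvec([1.0807,2.9474,.0035]);print((A.inv()*R.from_rotvec(s["tool_rot"])).as_rotvec(degrees=True))
W=dict(np.load("pics/W2.npz"))
w=lambda x,y:(115+x/4.8-.4,70+y/4.8-.4)
def ang(p,q,z):
    d=atz(W,w(*q),z)-atz(W,w(*p),z); c=atz(W,w(*q),z)[:2]-[.4406,-.065]; return np.degrees([np.arctan2(d[1],d[0]),np.arctan2(c[1],c[0])]),np.linalg.norm(c)
print(ang((328,280),(318,328),.2775),ang((322,345),(310,365),.241))
for n in ["scene","side"]:
    cv2.imwrite(f"pics/{n}6.png",optics.get_image(n)[:,:,::-1])
a=cv2.imread("pics/scene6.png")[165:240,235:295]; b=cv2.imread("pics/side6.png")[185:260,240:300]
cv2.imwrite("pics/z6.png",cv2.resize(np.hstack([a,b]),None,fx=6.6,fy=6.6,interpolation=cv2.INTER_NEAREST))
```

```text
time 7.4
joint_positions [ 0.6244 -0.1084 -0.4979  1.9173 -0.0551  1.3162 -0.2462]
position [ 0.4419 -0.0639  0.219 ]
tool_rot [2.6077 1.7498 0.0061]
ft_force [ 5.9801  2.6569 -0.7298]
torque [ 0.5768 -1.3037 -0.6529]
grip_width 0.6774217824520136
[-0.0573 -0.0229 72.005 ]
(array([-169.8191, -171.7799]), np.float64(0.013907259360606983)) (array([171.7753, 171.7805]), np.float64(0.028380317937097093))
```

View pics/z6.png

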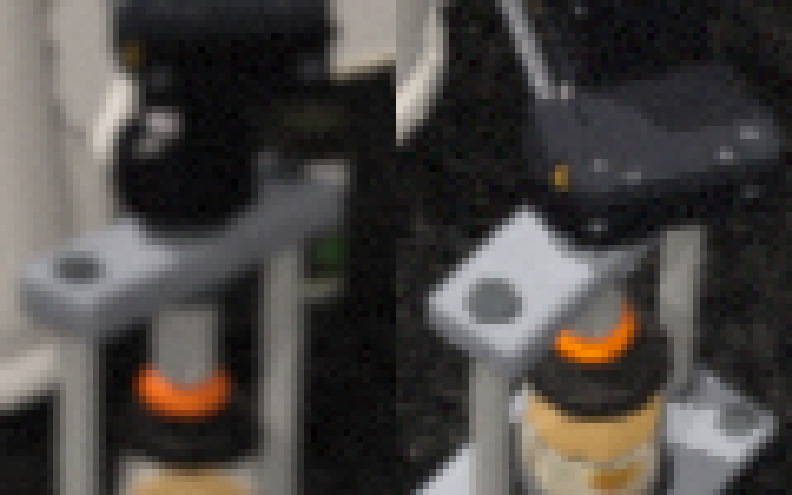

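Run:
```python
from h import *
for n,r in [("scene",(205,240,250,275)),("side",(220,245,255,285))]:
  c=optics.get_calibration(n)
  for k in ("0","3","6"):
    im=cv2.imread(f"pics/{n}{k}.png").astype(float)[r[0]:r[1],r[2]:r[3]]
    wt=np.clip(im[:,:,2]-im[:,:,0]-60,0,None)
    # keep only orange saturated
    wt[(im[:,:,1]>im[:,:,2]*.62)]=0
    y,x=np.mgrid[r[0]:r[1],r[2]:r[3]]
    ys=wt.sum(1); cs=np.cumsum(ys)/ys.sum()
    print(n,k,(wt*x).sum()/wt.sum(),(wt*y).sum()/wt.sum(),wt.sum(), np.interp([.1,.9],cs,np.arange(r[0],r[1])))
  print([proj(c,[.4406,-.065,z]) for z in (.114,.1266)])
```

```text
scene 0 261.2599531615925 220.4334894613583 4270.0 [218.0246 221.7831]
scene 3 261.35644355644354 220.44275724275724 5005.0 [217.9809 221.8181]
scene 6 261.494246260069 224.42443421557346 5214.0 [221.9533 225.8306]
[array([262.5116, 225.1182]), array([262.5331, 221.2465])]
side 0 270.9243108901943 233.87641211025758 4426.0 [230.8642 235.2615]
side 3 270.9350564726325 233.88292788879235 4604.0 [230.8667 235.2904]
side 6 269.72280229033345 236.79033344560457 5938.0 [234.2652 238.0707]
[array([268.8023, 235.1024]), array([268.9379, 232.3438])]
```

Call:
step_arm:
  deltas:
    - [0, 0, 2, 0, 0, 0, 50]
    - [0, 0, 5, 0, 0, 0, 50]
    - [0, 0, 5, 0, 0, 0, 50]
    - [0, 0, 5, 0, 0, 0, 50]
    - [0, 0, 5, 0, 0, 0, 87]
    - [0, 0, 5, 0, 0, 0, 87]
    - [0, 0, 5, 0, 0, 0, 87]
    - [0, 0, 5, 0, 0, 0, 87]

```text
time: 8.5
position: [0.4399, -0.0646, 0.2184]
tool_rot: [-2.683, -1.634, 0.001]
ft_force: [0.2, -1.0, -0.4]
grip_width: 0.978
```

Run:
```python
from h import *
s=ctrl.get_state()
for k in ["time","joint_positions","position","tool_rot","ft_force","torque","grip_width"]: print(k,np.array(s[k]))
```

```text
time 8.5
joint_positions [ 0.63   -0.1088 -0.5026  1.9187 -0.0537  1.3193 -0.3334]
position [ 0.4399 -0.0646  0.2184]
tool_rot [-2.683  -1.6341  0.0011]
ft_force [ 0.212  -1.0484 -0.4105]
torque [-0.0239 -0.1029  0.0253]
grip_width 0.9781976226429691
```

Call:
step_arm:
  deltas:
    - [0, 0, 0, 0, 0, -20, 87]
    - [0, 0, 0, 0, 0, -50, 87]
    - [0, 0, 0, 0, 0, -80, 87]
    - [0, 0, 0, -20, 0, -110, 87]
    - [0, 0, 0, -50, 0, -125, 87]
    - [0, 0, 0, -65, 0, -125, 87]
    - [0, 0, 0, -65, 0, -125, 87]
    - [0, 0, 0, -65, 0, -125, 87]

```text
time: 9.5
position: [0.4104, -0.121, 0.3426]
tool_rot: [-2.681, -1.635, 0.001]
ft_force: [-1.3, 0.1, -0.8]
grip_width: 1.002
```

Run:
```python
from h import *
import time
for n in ["scene","side"]: cv2.imwrite(f"pics/{n}7.png",optics.get_image(n)[:,:,::-1])
W=optics.get_calibration("wrist");s=ctrl.get_state()
img=optics.get_image("wrist")[:,:,::-1]; cv2.imwrite("pics/w7.png",img); np.savez("pics/W7.npz",**W)
for k in ["time","joint_positions","position","tool_rot","qd"]: print(k,np.array(s[k]))
print(ctrl.get_state()["position"]); 
p=proj(W,[.4416,-.0648,.22]);print(p)
x,y=int(p[0])-70,max(0,int(p[1])-60);print(x,y)
cv2.imwrite("pics/w7z.png",cv2.resize(img[y:y+115,x:x+150],None,fx=5,fy=5,interpolation=cv2.INTER_CUBIC))
a=cv2.imread("pics/scene7.png")[165:240,235:295]; b=cv2.imread("pics/side7.png")[185:260,240:300]
cv2.imwrite("pics/z7.png",cv2.resize(np.hstack([a,b]),None,fx=6.5,fy=6.5,interpolation=cv2.INTER_NEAREST))
```

```text
time 9.6
joint_positions [ 0.6904 -0.183  -0.3933  1.7375 -0.07    1.5745 -0.172 ]
position [ 0.4106 -0.1211  0.3429]
tool_rot [-2.6808 -1.6361  0.0009]
qd [-0.0019  0.0009  0.0043 -0.0069  0.0044  0.0006  0.0024]
[ 0.4106 -0.1212  0.343 ]
[260.4467 112.1424]
190 52
```

View pics/w7z.png

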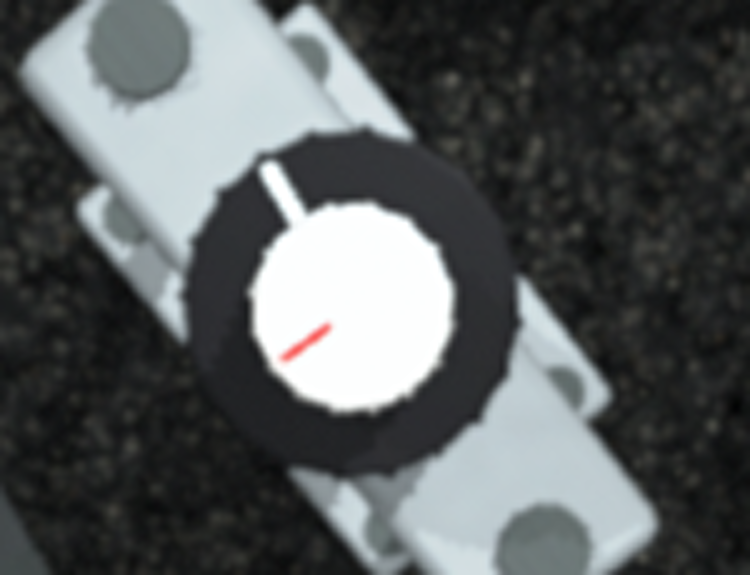

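View pics/z7.png

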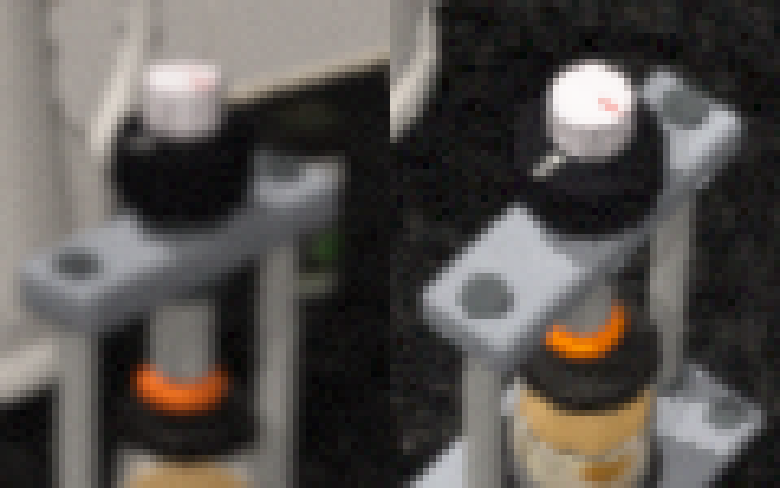

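Run:
```python
from h import *
W=dict(np.load("pics/W7.npz")); w=lambda x,y:(190+x/5-.4,52+y/5-.4)
a=lambda p,q,z:np.degrees(np.arctan2(*(atz(W,w(*q),z)-atz(W,w(*p),z))[1::-1]))
print("red",a((328,326),(284,358),.265),"white",a((300,222),(265,165),.241), "white from axis",(lambda v:np.degrees(np.arctan2(v[1]+.0648,v[0]-.4410)))(atz(W,w(266,168),.241)))
print("cross", a((544,550),(140,47),.2))
print("axis from cols",(atz(W,w(544,550),.2)+atz(W,w(140,47),.2))/2, "knob",atz(W,w(353,306),.265), "collar",atz(W,w(352,302),.241))
# knob mask edges in scene/side, 0 vs 7
for n in ("scene","side"):
  c=optics.get_calibration(n)
  for k in "07":
    g=cv2.imread(f"pics/{n}{k}.png").astype(float).mean(2)
    x0=262 if n=="scene" else 270
    col=g[160:205,x0-2:x0+3].mean(1) if n=="scene" else g[180:215,x0-2:x0+3].mean(1)
    print(n,k,col.round().astype(int).tolist())
  ax=np.array([.441,-.0648]);C=-c["R"].T@c["t"];v=(C[:2]-ax);v/=np.linalg.norm(v)
  for z in (.264,.266,.2775,.2795): print(z,proj(c,np.r_[ax-.0165*v,z]),proj(c,np.r_[ax+.0165*v,z]))
```

```text
red -171.9100445212987 white 95.18033329541396 white from axis 95.95146965431842
cross 102.43565324625366
axis from cols [ 0.4405 -0.0655  0.2   ] knob [ 0.4409 -0.065   0.265 ] collar [ 0.4412 -0.0644  0.241 ]
scene 0 [147, 146, 146, 145, 145, 146, 146, 145, 147, 167, 204, 224, 225, 217, 189, 163, 155, 159, 161, 156, 144, 120, 102, 102, 100, 84, 53, 29, 18, 16, 14, 11, 12, 14, 12, 12, 11, 12, 18, 29, 48, 72, 94, 107, 104]
scene 7 [159, 158, 158, 158, 156, 158, 158, 157, 157, 158, 157, 158, 158, 163, 186, 221, 233, 232, 223, 199, 181, 174, 171, 170, 162, 127, 76, 33, 20, 19, 17, 14, 14, 13, 14, 14, 14, 12, 22, 33, 53, 81, 103, 116, 115]
0.264 [262.6483 174.2102] [262.6228 178.9494]
0.266 [262.652  173.5327] [262.6265 178.2565]
0.2775 [262.6731 169.6167] [262.6481 174.251 ]
0.2795 [262.6768 168.9321] [262.6519 173.5507]
side 0 [27, 26, 25, 27, 31, 33, 28, 32, 34, 27, 61, 155, 241, 247, 247, 247, 245, 243, 248, 246, 225, 170, 152, 153, 152, 146, 124, 104, 52, 30, 35, 35, 35, 34, 31]
side 7 [27, 28, 25, 28, 29, 32, 32, 32, 35, 22, 16, 17, 16, 34, 108, 220, 247, 248, 249, 249, 243, 247, 249, 245, 193, 157, 157, 157, 148, 87, 39, 32, 34, 37, 32]
0.264 [270.636  194.4197] [270.1523 204.3368]
0.266 [270.6616 193.8962] [270.1777 203.816 ]
0.2775 [270.8097 190.8597] [270.325  200.7948]
0.2795 [270.8357 190.3271] [270.3509 200.2648]
```

Call:
step_arm:
  deltas:
    - [0, 0, -10, 10, 0, 0, 87]
    - [0, 0, -20, 25, 0, 0, 87]
    - [0, 0, -30, 40, 0, 0, 87]
    - [0, 0, -40, 55, 1.3, 0, 87]
    - [0, 0, -50, 64, 1.3, 0, 87]
    - [0, 0, -60, 64, 1.3, 0, 87]
    - [0, 0, -70, 64, 1.3, 0, 87]
    - [0, 0, -80, 64, 1.3, 0, 87]

```text
time: 10.65
position: [0.441, -0.0652, 0.3433]
tool_rot: [-0.994, -2.98, 0.0]
ft_force: [0.1, 0.4, -0.2]
grip_width: 0.999
```

Call:
step_arm:
  deltas:
    - [0, 0, -10, 0, 0, 10, 87]
    - [0, 0, -20, 0, 0, 20, 87]
    - [0, 0, -30, 0, 0, 30, 87]
    - [0, 0, -40, 0, 0, 40, 87]
    - [0, 0, -50, 0, 0, 50, 87]
    - [0, 0, -50, 0, 0, 60, 87]
    - [0, 0, -50, 0, 0, 60, 87]
    - [0, 0, -50, 0, 0, 60, 87]

```text
time: 11.65
position: [0.4411, -0.0658, 0.2838]
tool_rot: [-0.345, 3.122, -0.0]
ft_force: [-0.5, 0.1, 0.8]
grip_width: 1.001
```

Run:
```python
from h import *
from scipy.spatial.transform import Rotation as R
s=ctrl.get_state()
for k in ["time","joint_positions","position","tool_rot","ft_force","torque","qd"]: print(k,np.array(s[k]))
M=R.from_rotvec(s["tool_rot"]).as_matrix()
print("to axis, tool:",M.T@(np.array([.4412,-.0648,.2455])-s["position"]))
```

```text
time 11.65
joint_positions [ 0.4509 -0.1328 -0.3251  1.8162 -0.0425  1.451   1.9244]
position [ 0.4411 -0.0658  0.2838]
tool_rot [-0.3449  3.1223 -0.0003]
ft_force [-0.5397  0.1111  0.7967]
torque [ 0.1356 -0.1839 -0.0112]
qd [ 0.0016 -0.0022  0.0011 -0.0057  0.0031  0.0004  0.0086]
to axis, tool: [-0.0003  0.001   0.0383]
```

Call:
step_arm:
  deltas:
    - [0, 0, 0, 0, 1, 15, 60]
    - [0, 0, 0, 0, 1, 30, 60]
    - [0, 0, 0, 0, 1, 38, 60]
    - [0, 0, 0, 0, 1, 38, 25]
    - [0, 0, 0, 0, 1, 38, 25]
    - [0, 0, 0, 0, 1, 38, 25]
    - [0, 0, 0, 0, 1, 38, 25]
    - [0, 0, 0, 0, 1, 38, 25]
  newtons: 50

```text
time: 12.65
position: [0.441, -0.0649, 0.246]
tool_rot: [-0.347, 3.122, -0.0]
ft_force: [-0.5, -0.3, 0.7]
grip_width: 0.356
```

Call:
step_arm:
  deltas:
    - [0, 0, 0, 0, 0, 0, 25]
    - [0, 0, 0, 0, 0, 0, 25]
    - [0, 0, 0, 0, 0, 0, 25]
    - [0, 0, 0, 0, 0, 0, 25]
    - [0, 0, 0, 0, 0, 0, 25]
    - [0, 0, 0, 0, 0, 0, 25]
    - [0, 0, 0, 0, 0, 0, 25]
    - [0, 0, 0, 0, 0, 0, 25]

```text
time: 13.65
position: [0.4409, -0.0649, 0.2459]
tool_rot: [-0.347, 3.122, -0.0]
ft_force: [-0.4, 0.4, 4.4]
grip_width: 0.357
```

```bash
cat > st.py <<'E'
from h import *
from scipy.spatial.transform import Rotation as R
import sys
s=ctrl.get_state()
print("t",round(s["time"],2),"j7",round(s["joint_positions"][6],3),"p",np.array(s["position"]),"F",np.array(s["ft_force"]),"M",np.array(s["torque"]),"g",round(s["grip_width"]*87,1))
v=s["tool_rot"];M=R.from_rotvec(v).as_matrix();print("yaw",np.degrees(np.arctan2(M[1,0],M[0,0])),"tilt",np.degrees(np.arccos(-M[2,2])))
E
python3 st.py
```

```text
t 13.65 j7 1.92 p [ 0.4409 -0.0649  0.2459] F [-0.4074  0.4129  4.4301] M [ 0.2689 -0.0902 -0.0164] g 31.1
yaw -167.31457917262026 tilt 0.04098214785200055
```

Call:
step_arm:
  deltas:
    - [0, 0, 5, 0, 0, 0, 25]
    - [0, 0, 10, 0, 0, 0, 25]
    - [0, 0, 15, 0, 0, 0, 25]
    - [0, 0, 20, 0, 0, 0, 25]
    - [0, 0, 20, 0, 0, 0, 25]
    - [0, 0, 20, 0, 0, 0, 25]
    - [0, 0, 20, 0, 0, 0, 25]
    - [0, 0, 20, 0, 0, 0, 25]

```text
time: 14.65
position: [0.441, -0.0647, 0.2459]
tool_rot: [0.2, 3.134, 0.0]
ft_force: [-0.6, 1.8, 5.5]
grip_width: 0.355
```

```bash
python3 st.py; python3 -c "
from h import *
cv2.imwrite('pics/w8.png',optics.get_image('wrist')[:,:,::-1])"; python3 st.py
```

```text
t 14.65 j7 1.574 p [ 0.441  -0.0647  0.2459] F [-0.6064  1.77    5.5155] M [ 0.3356 -0.1397 -0.052 ] g 30.8
yaw 172.68949117143288 tilt 0.04275092861708298
t 14.7 j7 1.574 p [ 0.4409 -0.0647  0.2459] F [0.1055 0.7041 4.5964] M [ 0.2599 -0.118  -0.086 ] g 31.0
yaw 172.68700671695456 tilt 0.037026184033920974
```

View pics/w8.png

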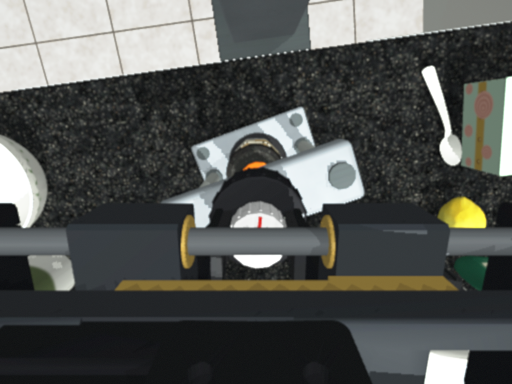

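Call:
step_arm:
  deltas:
    - [0, 0, 3, 0, 0, 0, 25]
    - [0, 0, 6, 0, 0, 0, 25]
    - [0, 0, 9, 0, 0, 0, 25]
    - [0, 0, 12, 0, 0, 0, 25]
    - [0, 0, 15, 0, 0, 0, 25]
    - [0, 0, 18, 0, 0, 0, 25]
    - [0, 0, 21, 0, 0, 0, 25]
    - [0, 0, 24, 0, 0, 0, 25]

```text
time: 15.7
position: [0.441, -0.0645, 0.2459]
tool_rot: [0.848, 3.024, 0.0]
ft_force: [0.1, 1.3, 5.1]
grip_width: 0.357
```

```bash
cat > rd.py <<'E'
from h import *
from scipy.spatial.transform import Rotation as R
import sys
n=int(sys.argv[1]); L=[];imgs=[]
for i in range(n):
    s=ctrl.get_state(); M=R.from_rotvec(s["tool_rot"]).as_matrix()
    L.append([s["time"],np.degrees(np.arctan2(M[1,0],M[0,0])),s["torque"][2],s["ft_force"][2],s["joint_torque"][6]])
    if i<n-1: imgs.append(optics.get_image("side" if i%2==0 else "scene"))
L=np.array(L);print(L); print("mean after first",L[1:,2].mean(), "j7", s["joint_positions"][6],np.array(s["position"]))
if len(imgs)>1 and len(sys.argv)>2:
    cv2.imwrite(f"pics/side{sys.argv[2]}.png",imgs[0][:,:,::-1]);cv2.imwrite(f"pics/scene{sys.argv[2]}.png",imgs[1][:,:,::-1])
E
python3 rd.py 7 9
```

```text
[[ 15.7    148.6564   0.2694   5.0902   0.1642]
 [ 15.75   148.5525   0.1081   6.6649  -0.2341]
 [ 15.8    148.6863   0.0605   5.6171  -0.3025]
 [ 15.85   148.7132   0.0357   6.1398  -0.1051]
 [ 15.9    148.7202   0.0314   5.3017  -0.0584]
 [ 15.95   148.7209  -0.0025   5.0672  -0.0512]
 [ 16.     148.7212   0.0776   5.3741  -0.0503]]
mean after first 0.0518037776523927 j7 1.1579986723357891 [ 0.441  -0.0645  0.2459]
```

Call:
step_arm:
  deltas:
    - [0, 0, 3, 0, 0, 0, 25]
    - [0, 0, 6, 0, 0, 0, 25]
    - [0, 0, 8, 0, 0, 0, 25]
    - [0, 0, 10, 0, 0, 0, 25]
    - [0, 0, 11, 0, 0, 0, 25]
    - [0, 0, 12, 0, 0, 0, 25]
    - [0, 0, 12.5, 0, 0, 0, 25]
    - [0, 0, 13, 0, 0, 0, 25]

```text
time: 17.0
position: [0.4411, -0.0644, 0.2459]
tool_rot: [1.183, 2.909, 0.001]
ft_force: [0.7, 0.7, 5.8]
grip_width: 0.353
```

```bash
python3 rd.py 7 10
```

```text
[[ 17.     135.749    0.2893   5.7978  -0.1966]
 [ 17.05   135.7284   0.2247   4.9031  -0.2329]
 [ 17.1    135.7453   0.1986   5.6787  -0.2262]
 [ 17.15   135.7472   0.2223   4.0865  -0.1987]
 [ 17.2    135.7483   0.2032   5.5455  -0.1929]
 [ 17.25   135.7494   0.2233   4.9514  -0.1921]
 [ 17.3    135.7519   0.1901   5.134   -0.192 ]]
mean after first 0.210369828724839 j7 0.9332097321737068 [ 0.4411 -0.0644  0.2459]
```

Call:
step_arm:
  deltas:
    - [0, 0, 3, 0, 0, 0, 25]
    - [0, 0, 6, 0, 0, 0, 25]
    - [0, 0, 8, 0, 0, 0, 25]
    - [0, 0, 10, 0, 0, 0, 25]
    - [0, 0, 11, 0, 0, 0, 25]
    - [0, 0, 12, 0, 0, 0, 25]
    - [0, 0, 12.5, 0, 0, 0, 25]
    - [0, 0, 13, 0, 0, 0, 25]

```text
time: 18.3
position: [0.4412, -0.0643, 0.2459]
tool_rot: [1.505, 2.757, 0.001]
ft_force: [0.7, 1.6, 5.6]
grip_width: 0.36
```

```bash
python3 rd.py 7 11
```

```text
[[ 18.3    122.7414   0.3221   5.6422  -0.1968]
 [ 18.35   122.7253   0.1781   4.323   -0.2333]
 [ 18.4    122.7457   0.2066   5.3658  -0.2267]
 [ 18.45   122.746    0.1951   4.3155  -0.1991]
 [ 18.5    122.7496   0.2059   5.3769  -0.1933]
 [ 18.55   122.7467   0.1566   4.959   -0.1925]
 [ 18.6    122.7454   0.1744   3.6042  -0.1925]]
mean after first 0.18610530978568562 j7 0.7079490048345859 [ 0.4412 -0.0644  0.2459]
```

Call:
step_arm:
  deltas:
    - [0, 0, 3, 0, 0, 0, 25]
    - [0, 0, 6, 0, 0, 0, 25]
    - [0, 0, 8, 0, 0, 0, 25]
    - [0, 0, 10, 0, 0, 0, 25]
    - [0, 0, 11, 0, 0, 0, 25]
    - [0, 0, 12, 0, 0, 0, 25]
    - [0, 0, 12.5, 0, 0, 0, 25]
    - [0, 0, 13, 0, 0, 0, 25]

```text
time: 19.6
position: [0.4413, -0.0643, 0.2459]
tool_rot: [1.807, 2.569, 0.002]
ft_force: [0.7, 1.8, 5.7]
grip_width: 0.356
```

```bash
python3 rd.py 7 12
```

```text
[[ 19.6    109.7378   0.2448   5.7158  -0.1971]
 [ 19.65   109.7152   0.2409   5.0928  -0.2335]
 [ 19.7    109.7316   0.1914   5.2877  -0.227 ]
 [ 19.75   109.7387   0.2047   4.5422  -0.1994]
 [ 19.8    109.7393   0.1511   4.8361  -0.1936]
 [ 19.85   109.7391   0.1564   4.2838  -0.1928]
 [ 19.9    109.7384   0.2135   4.6243  -0.1927]]
mean after first 0.192989936936497 j7 0.48268934672760705 [ 0.4413 -0.0643  0.2459]
```

```bash
cat > orange.py <<'E'
from h import *
import sys
for n,r in [("scene",(205,240,250,275)),("side",(220,245,255,285))]:
  for k in sys.argv[1:]:
    im=cv2.imread(f"pics/{n}{k}.png").astype(float)[r[0]:r[1],r[2]:r[3]]
    wt=np.clip(im[:,:,2]-im[:,:,0]-60,0,None); wt[(im[:,:,1]>im[:,:,2]*.62)]=0
    y,x=np.mgrid[r[0]:r[1],r[2]:r[3]]
    print(n,k,round((wt*x).sum()/wt.sum(),2),round((wt*y).sum()/wt.sum(),2),wt.sum())
E
python3 orange.py 7 9 10 11 12
```

```text
scene 7 261.52 224.75 5123.0
scene 9 261.46 225.35 5932.0
scene 10 261.28 225.57 6116.0
scene 11 261.5 225.81 6560.0
scene 12 261.43 226.02 6772.0
side 7 269.66 236.86 5858.0
side 9 269.37 237.35 7359.0
side 10 269.31 237.48 7693.0
side 11 269.29 237.52 7917.0
side 12 269.22 237.66 8402.0
```

Call:
step_arm:
  deltas:
    - [0, 0, 3, 0, 0, 0, 25]
    - [0, 0, 6, 0, 0, 0, 25]
    - [0, 0, 8, 0, 0, 0, 25]
    - [0, 0, 10, 0, 0, 0, 25]
    - [0, 0, 11, 0, 0, 0, 25]
    - [0, 0, 12, 0, 0, 0, 25]
    - [0, 0, 12.5, 0, 0, 0, 25]
    - [0, 0, 13, 0, 0, 0, 25]

```text
time: 20.9
position: [0.4414, -0.0643, 0.2459]
tool_rot: [2.087, 2.347, 0.002]
ft_force: [2.7, 3.6, 5.4]
grip_width: 0.355
```

```bash
python3 rd.py 7 13
```

```text
[[20.9    96.7252  0.3163  5.3985 -0.1957]
 [20.95   96.7083  0.2371  5.2847 -0.2336]
 [21.     96.7224  0.2034  4.9817 -0.2272]
 [21.05   96.7247  0.1817  5.1253 -0.1998]
 [21.1    96.7271  0.1983  4.7798 -0.1939]
 [21.15   96.7253  0.23    4.9105 -0.1931]
 [21.2    96.7242  0.1735  5.0693 -0.1931]]
mean after first 0.2039925852005421 j7 0.2574626452705079 [ 0.4414 -0.0643  0.2459]
```

Call:
step_arm:
  deltas:
    - [0, 0, 3, 0, 0, 0, 25]
    - [0, 0, 6, 0, 0, 0, 25]
    - [0, 0, 8, 0, 0, 0, 25]
    - [0, 0, 10, 0, 0, 0, 25]
    - [0, 0, 11, 0, 0, 0, 25]
    - [0, 0, 12, 0, 0, 0, 25]
    - [0, 0, 12.5, 0, 0, 0, 25]
    - [0, 0, 13, 0, 0, 0, 25]

```text
time: 22.2
position: [0.4415, -0.0644, 0.2459]
tool_rot: [2.339, 2.095, 0.003]
ft_force: [2.7, 2.1, 5.4]
grip_width: 0.357
```

```bash
python3 rd.py 7 14
```

```text
[[22.2    83.7011  0.3145  5.413  -0.1977]
 [22.25   83.6821  0.1861  5.0081 -0.234 ]
 [22.3    83.7054  0.1949  5.2356 -0.2275]
 [22.35   83.7137  0.1339  4.0722 -0.2   ]
 [22.4    83.7117  0.1826  4.8964 -0.1941]
 [22.45   83.7109  0.2261  4.5254 -0.1932]
 [22.5    83.7082  0.2202  5.8911 -0.1933]]
mean after first 0.19063607494147136 j7 0.032147267532196606 [ 0.4415 -0.0643  0.2459]
```

Call:
step_arm:
  deltas:
    - [0, 0, 3, 0, 0, 0, 25]
    - [0, 0, 6, 0, 0, 0, 25]
    - [0, 0, 8, 0, 0, 0, 25]
    - [0, 0, 10, 0, 0, 0, 25]
    - [0, 0, 11, 0, 0, 0, 25]
    - [0, 0, 12, 0, 0, 0, 25]
    - [0, 0, 12.5, 0, 0, 0, 25]
    - [0, 0, 13, 0, 0, 0, 25]

```text
time: 23.5
position: [0.4416, -0.0644, 0.2459]
tool_rot: [2.562, 1.817, 0.003]
ft_force: [4.0, 2.8, 4.3]
grip_width: 0.356
```

```bash
python3 rd.py 7 15; python3 orange.py 12 13 14 15
```

```text
[[23.5    70.6974  0.2692  4.3315 -0.2162]
 [23.55   70.6777  0.2072  5.0713 -0.2515]
 [23.6    70.6923  0.2471  4.9288 -0.2436]
 [23.65   70.6943  0.2035  4.654  -0.2164]
 [23.7    70.6983  0.1482  5.0387 -0.2105]
 [23.75   70.6984  0.181   5.0448 -0.2098]
 [23.8    70.6985  0.1949  5.2495 -0.2097]]
mean after first 0.196965024386029 j7 -0.19301822259644763 [ 0.4416 -0.0644  0.2459]
scene 12 261.43 226.02 6772.0
scene 13 261.4 226.27 7041.0
scene 14 261.42 226.5 6945.0
scene 15 261.52 226.55 7250.0
side 12 269.22 237.66 8402.0
side 13 269.21 237.82 8941.0
side 14 269.12 237.95 9363.0
side 15 269.07 237.98 9309.0
```

Call:
step_arm:
  deltas:
    - [0, 0, 3, 0, 0, 0, 25]
    - [0, 0, 6, 0, 0, 0, 25]
    - [0, 0, 8, 0, 0, 0, 25]
    - [0, 0, 10, 0, 0, 0, 25]
    - [0, 0, 11, 0, 0, 0, 25]
    - [0, 0, 12, 0, 0, 0, 25]
    - [0, 0, 12.5, 0, 0, 0, 25]
    - [0, 0, 13, 0, 0, 0, 25]

```text
time: 24.8
position: [0.4417, -0.0644, 0.246]
tool_rot: [2.751, 1.515, 0.004]
ft_force: [5.4, 3.3, 5.4]
grip_width: 0.357
```

```bash
python3 rd.py 7 16; python3 orange.py 15 16
```

```text
[[24.8    57.6982  0.3338  5.4058 -0.2539]
 [24.85   57.681   0.2583  5.6721 -0.2893]
 [24.9    57.6964  0.2395  5.5526 -0.2813]
 [24.95   57.7047  0.2367  4.8934 -0.2541]
 [25.     57.7013  0.3161  5.1604 -0.2484]
 [25.05   57.7028  0.1761  5.7377 -0.2475]
 [25.1    57.6995  0.2655  4.7966 -0.2475]]
mean after first 0.24872394967222355 j7 -0.41793937087775573 [ 0.4417 -0.0645  0.2459]
scene 15 261.52 226.55 7250.0
scene 16 261.51 226.54 7201.0
side 15 269.07 237.98 9309.0
side 16 269.09 237.97 9305.0
```

Call:
step_arm:
  deltas:
    - [0, 0, 3, 0, 0, 0, 25]
    - [0, 0, 6, 0, 0, 0, 25]
    - [0, 0, 8, 0, 0, 0, 25]
    - [0, 0, 10, 0, 0, 0, 25]
    - [0, 0, 11, 0, 0, 0, 25]
    - [0, 0, 12, 0, 0, 0, 25]
    - [0, 0, 12.5, 0, 0, 0, 25]
    - [0, 0, 13, 0, 0, 0, 25]

```text
time: 26.1
position: [0.4418, -0.0645, 0.246]
tool_rot: [2.905, 1.194, 0.004]
ft_force: [4.3, 2.7, 5.2]
grip_width: 0.354
```

```bash
python3 rd.py 9 17; python3 -c "
from h import *
cv2.imwrite('pics/w17.png',cv2.resize(optics.get_image('wrist')[180:300,180:340,::-1],None,fx=4.5,fy=4.5))"; python3 orange.py 17
```

```text
[[26.1    44.7006  0.4076  5.2048 -0.2915]
 [26.15   44.6859  0.2799  5.7728 -0.3269]
 [26.2    44.7002  0.2789  4.7984 -0.319 ]
 [26.25   44.7044  0.2709  4.8007 -0.2917]
 [26.3    44.7048  0.3009  4.6178 -0.2859]
 [26.35   44.703   0.2814  5.4403 -0.2851]
 [26.4    44.705   0.256   5.0151 -0.285 ]
 [26.45   44.7038  0.2818  4.8111 -0.285 ]
 [26.5    44.7063  0.2589  4.7615 -0.2849]]
mean after first 0.27608665903862417 j7 -0.6427968169561785 [ 0.4418 -0.0645  0.246 ]
scene 17 261.51 226.55 7223.0
side 17 269.09 237.94 9356.0
```

View pics/w17.png

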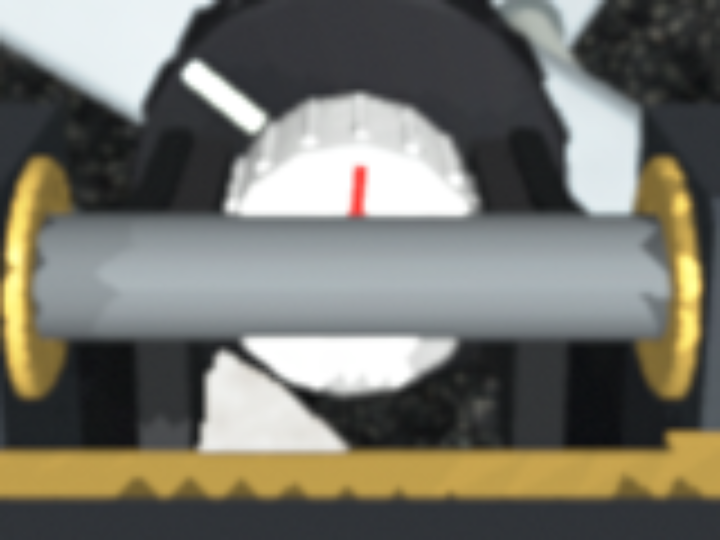

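Call:
step_arm:
  deltas:
    - [0, 0, 2, 0, 0, 0, 25]
    - [0, 0, 4, 0, 0, 0, 25]
    - [0, 0, 6, 0, 0, 0, 25]
    - [0, 0, 7.5, 0, 0, 0, 25]
    - [0, 0, 8.5, 0, 0, 0, 25]
    - [0, 0, 9.5, 0, 0, 0, 25]
    - [0, 0, 10, 0, 0, 0, 25]
    - [0, 0, 10.5, 0, 0, 0, 25]

```text
time: 27.55
position: [0.4419, -0.0646, 0.246]
tool_rot: [3.002, 0.924, 0.004]
ft_force: [4.9, 3.0, 4.3]
grip_width: 0.355
```

```bash
python3 rd.py 9 18; python3 st.py
```

```text
[[27.55   34.2052  0.3796  4.2534 -0.3219]
 [27.6    34.1814  0.3288  5.3021 -0.3572]
 [27.65   34.2075  0.2971  5.117  -0.3492]
 [27.7    34.2089  0.334   4.2431 -0.322 ]
 [27.75   34.2064  0.2887  5.0225 -0.3162]
 [27.8    34.2024  0.322   4.7705 -0.3154]
 [27.85   34.2069  0.2828  5.5609 -0.3154]
 [27.9    34.2055  0.301   5.7761 -0.3153]
 [27.95   34.2081  0.3353  5.5342 -0.3153]]
mean after first 0.3112139702737679 j7 -0.8244114193696771 [ 0.4419 -0.0646  0.246 ]
t 27.95 j7 -0.824 p [ 0.4419 -0.0646  0.246 ] F [4.5496 2.8381 5.5342] M [ 0.5827 -1.062   0.3353] g 30.6
yaw 34.20809520048342 tilt 0.16001241485829232
```

Call:
step_arm:
  deltas:
    - [0, 0, 0, 0, 0, 0, 45]
    - [0, 0, 0, 0, 0, 0, 60]
    - [0, 0, 0, 0, 0, 0, 70]
    - [0, 0, 0, 0, 0, 0, 70]
    - [0, 0, 0, 0, 0, -5, 70]
    - [0, 0, 0, 0, 0, -20, 70]
    - [0, 0, 0, 0, 0, -50, 70]
    - [0, 0, 0, 0, 0, -80, 70]

```text
time: 28.95
position: [0.4408, -0.0649, 0.3275]
tool_rot: [3.002, 0.923, 0.001]
ft_force: [0.9, 0.2, -0.3]
grip_width: 0.804
```

Call:
step_arm:
  deltas:
    - [0, 0, 0, -15, 0, -20, 70]
    - [0, 0, 0, -40, 0, -30, 70]
    - [0, 0, 0, -50, 0, -30, 70]
    - [0, 0, 0, -50, 0, -30, 70]
    - [0, 0, 0, -50, 0, -30, 70]
    - [0, 0, 0, -50, 0, -30, 70]
    - [0, 0, 0, -50, 0, -30, 70]
    - [0, 0, 0, -50, 0, -30, 70]

```text
time: 29.95
position: [0.3994, -0.0929, 0.3554]
tool_rot: [-3.002, -0.924, 0.0]
ft_force: [-0.7, -0.3, -0.6]
grip_width: 0.802
```

```bash
python3 st.py
python3 - <<'E'
from h import *
for n in ["scene","side"]: cv2.imwrite(f"pics/{n}20.png",optics.get_image(n)[:,:,::-1])
W=optics.get_calibration("wrist");img=optics.get_image("wrist")[:,:,::-1]
cv2.imwrite("pics/w20.png",img);np.savez("pics/W20.npz",**W)
a=cv2.imread("pics/scene20.png")[150:290,210:320]; b=cv2.imread("pics/side20.png")[170:310,210:320]
cv2.imwrite("pics/z20.png",cv2.resize(np.hstack([a,b]),None,fx=3.6,fy=3.6,interpolation=cv2.INTER_CUBIC))
E
python3 orange.py 18 20
```

```text
t 29.95 j7 -0.707 p [ 0.3994 -0.0929  0.3554] F [-0.6753 -0.348  -0.5972] M [ 0.0213 -0.0216 -0.004 ] g 69.8
yaw 34.20480481887251 tilt 0.019346753840554027
scene 18 261.53 226.55 7275.0
scene 20 261.52 226.54 7214.0
side 18 269.09 237.97 9324.0
side 20 269.09 237.97 9461.0
```

View pics/z20.png

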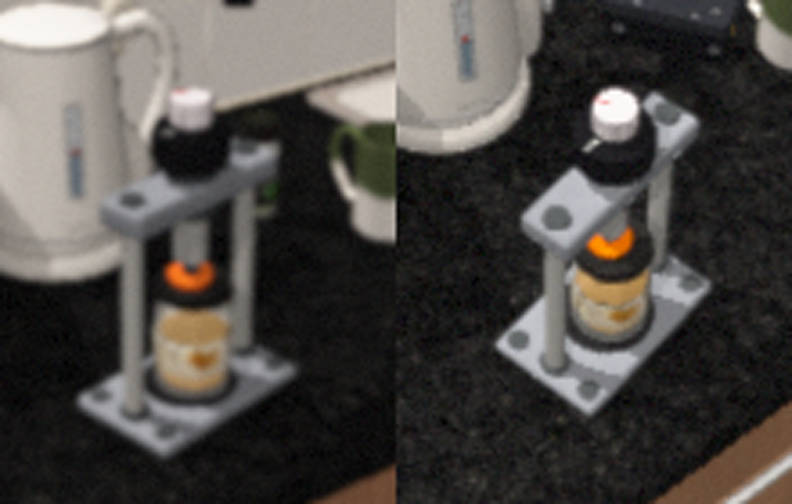

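View pics/w20.png

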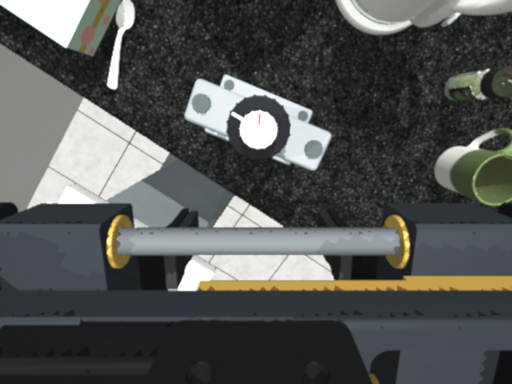

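```bash
python3 -c "
from bench import ctrl
print(ctrl.close_job())"
```

```text
the job is handed in; nothing more can be done
None
```

The orange foot now bears on the lid with about 30 N by the torque felt at the knob, and I handed the job in at 30 s of the 64 s allowed.

- **Collar:** I turned it 77° clockwise, which puts the sleeve about 19 to 21 mm above the lid. The two estimates differ: the camera heights say about 19 mm and the collar's mark says about 21 mm.
- **Knob:** I then turned only the small knob clockwise, 159° in all, and felt the first touch at about 116°. From there the torque rose by 0.122 N m on joint 7, which is about 30.5 N. The noisier wrist moment gave about 29 to 30 N.
- **Force disagreement:** The press's nominal stiffness of 5 N per 0.1 rad would instead give about 37 N. I trusted the torque, whose rise was steady at about 4.1 N per 0.1 rad. Either way it is well under 60 N.
- **After release:** The gripper is open and clear of the press. The foot did not move when I let go, the knob and collar marks stayed where I left them, and the jar stands in place. The bystanders in view looked undisturbed; I did not measure them.

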